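# Tuck the seal case's lid under its lip

### The arm

A 6-joint arm with a two-finger parallel gripper is mounted at the origin on the work surface. World frame = base frame: x ahead of the robot, y to its left, z up, the work surface at z = 0. Lengths are in mm, angles in rad, forces in N, time in s.
With the tool pointing down it reaches from about 325 to 900 mm from the base axis. Payload 6.1 kg.
Tool frame: the origin (TCP) lies at the very end of the fingers, on their centre line; the grasp point (between the pads) lies tcp_to_grasp behind it (tcp_to_grasp is the distance from the TCP to the grasp point, in mm); z points along the fingers, y is the direction in which the jaws open and shut (so a half turn about z gives the same grasp; the last joint's range is limited). The gripper opens to 85 mm and grips with 20 to 120 N. Pads are 22 mm wide; open, the fingers measure 114 mm over their backs; the gripper's body (76 mm by 85 mm) begins 54 mm behind the grasp point. The pads swing forward as they close: fully open they stand 13 mm farther back than shut.
Start: joints at [-1.383, 0.22, 1.526, -0, 1.395, -0.126], TCP at [192.915, -594.474, 203.4] pointing down, gripper open.
Joint ranges: [-2.98, 2.98], [-0.91, 2.08], [0.09, 2.57], [-1.24, 4.39], [0.2, 2.65], [-2.68, 2.68]. Speed limits (rad/s): [2.57, 2.57, 3.01, 3.14, 3.14, 3.14].

### API

Orientations are given as a rotation vector (axis times angle).
In Python, from bench import get_state, read_camera, get_calibration, sign_off, tcp_to_grasp gives the robot as it stands.
- The arm moves only by the tool drive_tool, never from a script. Its argument "steps" is a list of rows, each a list of 6 numbers: the shift along the tool's x, y, z in mm, then the turn, a rotation vector about the tool's x, y, z in degrees. A call has 1 to 10 rows; each row shifts and turns the commanded pose from where the row before left it, along the tool's axes as they then stand; what a row does not reach is not made up. A row lasts 1/12 s, in which the tool goes at most 41.7 mm and 7.16 degrees, less where a joint would pass 70% of its speed; a pose out of reach is approached as far as the arm can. A call is refused whole if a number of a shift passes 41.7 or a number of a turn 7.16, either way. A call with a gripper value outside its range is refused whole. "hand" is the finger opening in mm, from 0 to 85.4, set as the call begins (left out, the last holds). The fingers move at their own pace and stop on an object; "newtons" is the grip in N (left out, the last holds). Time passes only in rows, so rows that do not move let the fingers close. It gives the time, the measured TCP pose, the force and the opening at its end, in the units of the state.
- get_state(): the state, without advancing time (a new reading comes with each control period).
- read_camera(name): name is "scene" or "top" or "wrist"; returns (picture, depth): 420x560x3 uint8, red, green, blue; 420x560 float32, mm along the optical axis (not along the pixel's ray), 0 where there is no reading.
- get_calibration(name): a dict with "intrinsics" (3x3 intrinsics, pixels), "R" (3x3) and "t" (3): a world point X has camera coordinates R X + t; the wrist camera has in their place "T_tool_cam" (4x4, takes a point from camera to tool coordinates, whose origin is the TCP and whose axes are the flange's). Camera axes: x right, y down, z forward; pixel columns grow to the right and rows downward; lengths in mm; the calibration is good to about 2 mm. A picture is of the moment at which its call begins: read the wrist's pose just before it. get_calibration takes no time and is no camera call.
- sign_off(): hands the job in, once; it reports no verdict.
The state is a dict: "clock": time; "qpos": joint angles; "joint_vel": joint speeds; "joint_efforts": joint torques, N m; "position": TCP position; "ee_rot": TCP orientation; "wrist_force": force on the tool from outside, world axes, zero at the start; "moment": the same for the moment, N m; "width": finger opening in mm.
Only numpy, scipy, OpenCV 4.12 (cv2) and the standard library are available. Lean on these libraries where they do the work, as an engineer would, in place of code of your own. Each camera call takes 0.05 s, during which the arm holds its last target. There are 200 camera calls.

### The job

Shut the grey seal case: with the fingertips push its sprung steel lid over from behind, press it down flat and, while keeping it down, push it along until its free edge is tucked fully home beneath the lip, so that it stays shut once you take your hand away. Only push the lid: do not grip it or touch the rubber gasket on its underside, and leave the tools and parts around the case where they are.

Things in the scene. Friction and masses are not known exactly. Their poses are not given: they have to be found in the camera images.
- case: Grey steel case screwed to the bench, 170 mm long (its x), 104 wide (its y), 44 high, open on top, rubber seals inside. Origin: centre of its underside, z up. The lid is hinged across its -x end (roughly towards the robot), the lip runs across its +x end. Hinge line parallel to y, 46 mm up, at case x = -62 mm + the value of joint runner.
- lip_edge (a point): Middle of the lip's inner edge, on its underside: case x = +64 mm, 54 mm up (4 mm above the shut lid's top face); axes as the case. Lip 96 mm wide, 3 mm thick, level from case x = +64 to +81 mm; an upturned lead-in in front of it reaches back to x = +57 mm, its top 61 mm up. Behind the lip is a 60 mm high upright.
- lid (a joint): Angle of the lid, rad: 0 = flat and shut, 1.57 = upright, up to 1.75. Spring and hinge friction hold it at 1.2 to 1.65 at the start; let go much lower it springs up again, unless its edge is beneath the lip. Holding it flat takes about 2 N at mid-length.
- runner (a joint): How far lid and hinge have slid along the case's +x, m: 0 to 5 mm at the start, 28 mm = stop, fully home. About 4 N of friction; stays where left. Shut, the lid's free edge is at case x = 48 mm + this value: up to 9 mm it folds down clear of the lip, above 16 mm it is under the level part. Slid too far while raised, the edge lands on the lip and must be slid back.
- ledge (a point): Middle of the push ledge: a step across the lid's outer face, 64 mm wide, 10 mm high, whose square face looks towards the hinge, 75 mm from the hinge line; its other side slopes down towards the free edge. The point is half-way up that face; axes turn with the lid (x from hinge to free edge, z out of the outer face). Push here to slide the lid.
- lid_edge (a point): Middle of the lid's free edge, 110 mm from the hinge line, half-way through the 4 mm plate. The lid is bare steel, 86 mm wide; its outer face is 4 mm off the hinge line and is the top face when shut; frame as for ledge.
- gasket: Black rubber sheet stuck beneath the lid (its inner face), 85 x 66 x 2 mm, set in from the edges; must not be touched. Origin on the hinge line, frame as for ledge.
- socket: upright steel socket (tube), 30 mm across, 40 mm tall, beside the case; loose, to be left alone; origin at the centre of its underside
- valve: brass pump valve, stepped and round, 38 mm across, 50 mm tall, beside the case; loose, to be left alone; origin at the centre of its underside
- pot: small open white plastic pot, 54 mm across, 38 mm tall, beside the case; loose, to be left alone; origin at the centre of its underside
- screwdriver: blue-handled screwdriver, 190 mm, lying beyond the lip end of the case; loose, to be left alone; origin at mid-length, handle to its -x
- wrench: steel wrench, 200 mm, lying on the right of the bench; loose, to be left alone; origin at mid-length, handle to its -x
- bowl: open steel bowl, 170 mm across, 70 mm tall, on the right of the bench; loose, to be left alone; origin at the centre of its underside
- pliers: pliers with red handles, about 190 mm long, lying on the left of the bench; loose, to be left alone; origin under its pivot
- sprayer: white spray bottle, 88 mm across, 230 mm tall, on the left of the bench; loose, to be left alone; origin at the centre of its underside
Mind the look-alikes: they are no part of the job. What is shaped like the case but yellow is not meant.

How it is judged:
By the outcome, as a careful person would: the job done as asked, in the order asked, and still so for the second after the job is handed in, with the robot touching nothing.
It also fails if it takes over 40 s, if anything falls off the work surface, if the arm or the gripper's body presses on something with over 40 N, if the wrist force passes 120 N, or if a joint passes its speed limit or range.

## Working session

There is one attempt and no reset: what is moved stays moved. The work goes in short steps, Python scripts to look and compute and a tool call to move; the robot and the scene stay as the last step left them, time stands still between calls to the robot, and variables do not carry over. Pictures are saved under pics/ and viewed, about 8 in all and at most 12, crops included, and the job is handed in when it is done.

Besides the shell and the picture viewer there is one more tool, called after "Emit:" as a command line: name --pt "numbers of a row" for each row, then --argument value for the rest. drive_tool: Moves the arm, as the interface text tells. Its arguments: {"type":"object","properties":{"steps":{"type":"array"},"hand":{"type":"number"},"newtons":{"type":"number"}},"required":["steps"]}

```bash
mkdir -p pics; ls
python3 - <<'E'
from bench import *
import cv2,numpy as np
s=get_state();print(s, tcp_to_grasp if not callable(tcp_to_grasp) else tcp_to_grasp())
for n in("scene","top"):
    p,d=read_camera(n);cv2.imwrite(f"pics/{n}0.png",p[:,:,::-1]);np.savez(f"{n}0.npz",p=p,d=d)
    c=get_calibration(n);print(c)
print(get_calibration("wrist"))
E
```

```text
pics
{'clock': 0.0, 'qpos': array([-1.38310470e+00,  2.21229389e-01,  1.52761545e+00,  1.21465165e-05,
        1.39466984e+00, -1.26079528e-01]), 'joint_vel': array([-1.36362248e-03, -3.72901907e-04, -1.27638329e-03,  1.78795260e-05,
        2.75725520e-03,  5.01821542e-04]), 'joint_efforts': array([ 7.82230800e-04, -4.96892631e+01, -3.89394808e+01, -1.40589113e-04,
        1.12908497e-02,  3.04081198e-05]), 'position': array([ 192.79542351, -593.83790413,  202.2949614 ]), 'ee_rot': array([-3.10111239e+00, -4.90547684e-01,  7.41741337e-05]), 'wrist_force': array([0.91769927, 0.62393289, 0.90534265]), 'moment': array([-0.06847805, -0.04356149,  0.01554475]), 'width': 85.69301627344906} 18.700000000000003
{'intrinsics': array([[435.76036439,   0.        , 278.3418474 ],
       [  0.        , 435.76036439, 209.40089381],
       [  0.        ,   0.        ,   1.        ]]), 'R': array([[ 0.86239646,  0.505774  ,  0.02156399],
       [ 0.33203725, -0.53297592, -0.77825956],
       [-0.38213036,  0.67832833, -0.62757235]]), 't': array([-499.18456582, -152.091624  , 1504.33828824])}
{'intri
[... 198 characters left out ...]
07, -0.01020644],
       [-0.98705113,  0.00830703, -0.16019069],
       [ 0.16026347,  0.00899156, -0.98703332]]), 't': array([  12.61296811,  569.036093  , 1239.59874818])}
{'intrinsics': array([[350.58318098,   0.        , 281.01796723],
       [  0.        , 350.58318098, 214.38100104],
       [  0.        ,   0.        ,   1.        ]]), 'T_tool_cam': array([[-7.42957526e-04, -9.51809011e-01, -3.06690486e-01,
         7.70153549e+01],
       [ 9.99999565e-01, -8.80025330e-04,  3.08646144e-04,
        -3.59359496e-01],
       [-5.63667578e-04, -3.06690123e-01,  9.51809251e-01,
        -1.69178813e+02],
       [ 0.00000000e+00,  0.00000000e+00,  0.00000000e+00,
         1.00000000e+00]])}
```

View pics/scene0.png

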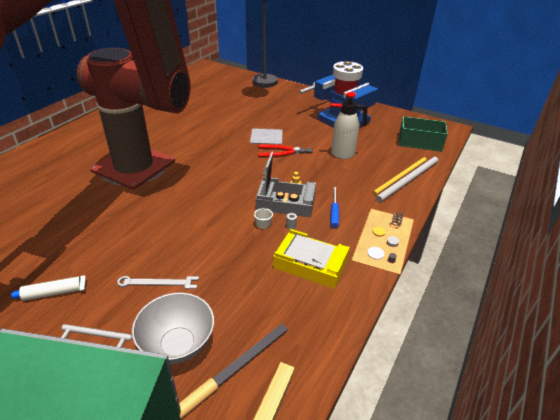

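View pics/top0.png

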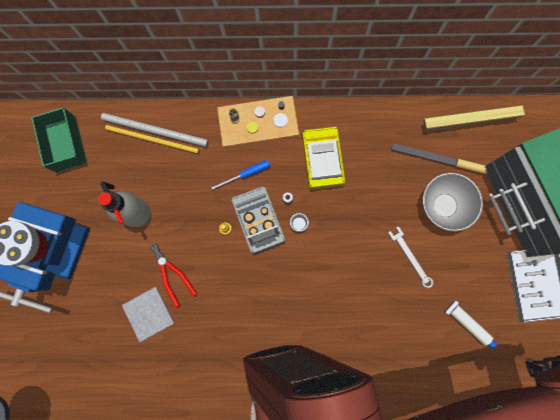

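```bash
cat > h.py <<'E'
import numpy as np,cv2
from bench import *
def cloud(n,d,c=None):
    c=c or get_calibration(n);K=c["intrinsics"]
    v,u=np.mgrid[:420,:560]
    X=np.stack([(u-K[0,2])/K[0,0]*d,(v-K[1,2])/K[1,1]*d,d],-1)
    return (X-c["t"])@c["R"]   # R^T(X-t)
E
python3 - <<'E'
from h import *
ims=[]
for n,(u,v) in(("scene",(288,195)),("top",(260,220))):
    z=np.load(n+"0.npz");W=cloud(n,z["d"]);np.save(n+"W.npy",W)
    ims.append(cv2.resize(z["p"][v-45:v+45,u-50:u+50,::-1],(400,360),interpolation=cv2.INTER_CUBIC))
    print(n,W[v,u])
    hsv=cv2.cvtColor(z["p"],cv2.COLOR_RGB2HSV)
    sub=np.zeros((420,560),bool);sub[v-45:v+45,u-50:u+50]=1
    for lo,hi in((15,38),(38,50),(50,64),(64,200)):
        m=sub&(W[...,2]>lo)&(W[...,2]<hi)&(hsv[...,1]<70)&(z["d"]>0)
        m=cv2.morphologyEx(m.astype(np.uint8),cv2.MORPH_OPEN,np.ones((2,2)))
        nn,l,st,_=cv2.connectedComponentsWithStats(m)
        for i in range(1,nn):
            if st[i,4]<15: continue
            P=W[l==i];r=cv2.minAreaRect(P[:,:2].astype(np.float32))
            print(n,lo,hi,st[i],np.round(r[0]),np.round(r[1]),round(r[2],1),np.round(P.mean(0)),P[:,2].max().round())
cv2.imwrite("pics/crop0.png",np.hstack(ims))
E
```

```text
scene [537.55704764 130.98120984   3.06653051]
scene 15 38 [334 151   5   4  17] [569. 426.] [ 8. 22.] 66.4 [570. 425.  20.] 27.0
scene 15 38 [274 184  30   9 161] [ 811. -339.] [  90. 1127.] 30.2 [538. 133.  30.] 836.0
scene 15 38 [257 202  56  12 312] [ 769. -403.] [ 166. 1048.] 23.7 [572.  45.  26.] 836.0
scene 15 38 [255 210  19  17 190] [ 777. -424.] [  52. 1015.] 30.3 [546. -29.  28.] 836.0
scene 15 38 [288 220   9   7  54] [625.  -0.] [26. 13.] 42.8 [624.  -1.  22.] 35.0
scene 38 50 [259 180   7  17  76] [481.  66.] [18. 99.] 32.6 [487.  59.  52.] 109.0
scene 38 50 [267 181  21  16 103] [ 764. -366.] [  59. 1128.] 28.1 [506.  94.  46.] 836.0
scene 38 50 [295 184  18  24 122] [ 828. -337.] [  55. 1121.] 26.8 [612.  93.  50.] 836.0
scene 38 50 [257 198  26   7  75] [ 805. -394.] [  74. 1036.] 33.0 [533.  19.  51.] 836.0
scene 38 50 [284 203  15   4  36] [589.  55.] [42.  9.] 28.2 [589.  54.  38.] 45.0
scene 38 50 [292 216   6   5  15] [622.  27.] [ 9. 62.] 13.4 [626.  13.  29.] 41.0
scene 38 50 [299 237  10   4  25] [696. -70.] [24. 13.] 24.1 [695. -71.  49.] 51.0
scene 50 64 [304 183  13  21 183] [ 806. -312.] [  31. 1184.] 23.5 [622. 112.  56.] 836.0
scene 64 200 [264 157   9  20  70] [ 764. -377.] [  23. 1110.] 30.6 [515.  44. 148.] 836.0
scene 64 200 [265 178   3  16  33] [509.  46.] [ 5. 27.] 18.6 [510.  44.  82.] 116.0
top [552.70278798  92.41952294  12.76166469]
top 15 38 [292 215  16   9  45] [464. -25.] [ 44. 202.] 89.9 [552. -26.  49.] 1315.0
top 38 50 [236 196  35  16 155] [594. 110.] [ 26. 103.] 25.0 [599. 111.  35.] 52.0
top 38 50 [285 199   8   4  17] [609.   5.] [ 8. 25.] 26.8 [607.   7.  34.] 45.0
top 38 50 [252 235  32  18 251] [480.  70.] [20. 92.] 20.3 [478.  70.  42.] 61.0
top 50 64 [233 188  33  19 286] [614. 120.] [27. 96.] 20.2 [614. 120.  58.] 66.0
top 64 200 [248 227  31  18 255] [497.  73.] [26. 91.] 32.5 [495.  75. 117.] 162.0
```

View pics/crop0.png

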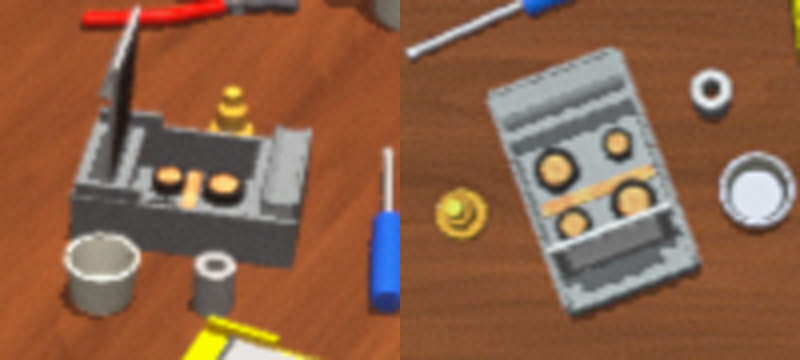

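```bash
cat >> h.py <<'E'
def ray(n,u,v,z,c=None):
    c=c or get_calibration(n);d=c["R"].T@np.linalg.inv(c["intrinsics"])@[u,v,1];o=-c["R"].T@c["t"]
    return o+d*(z-o[2])/d[2]
E
python3 - <<'E'
from h import *
P=[ray("top",253.2,253.2,44),ray("top",285.2,241.5,44),ray("top",231.8,199.2,60),ray("top",264.2,186.7,60)]
for p in P: print(p.round(1))
b=(P[0]+P[1])/2;f=(P[2]+P[3])/2;print(b,f,np.linalg.norm((f-b)[:2]),np.degrees(np.arctan2(*(f-b)[1::-1])))
for a,c in((0,1),(2,3)): e=P[a]-P[c];print(np.linalg.norm(e),np.degrees(np.arctan2(-e[0],e[1])))
# lid top edge crop (548,252)-(670,207)
yaw=np.radians(20.3);R=np.array([[np.cos(yaw),-np.sin(yaw)],[np.sin(yaw),np.cos(yaw)]])
o=(b+f)[:2]/2
W=np.load("topW.npy");d=np.load("top0.npz")["d"]
for n in("top","scene"):
    W=np.load(n+"W.npy");L=(W[...,:2]-o)@R
    m=(np.abs(L[...,0])<90)&(np.abs(L[...,1])<35)&(W[...,2]>50)&(W[...,2]<175)&(L[...,0]<40)
    Q=np.c_[L[m],W[m][:,2]]
    for z in range(50,175,12):
        q=Q[(Q[:,2]>=z)&(Q[:,2]<z+12)]
        if len(q): print(n,z,len(q),np.percentile(q[:,0],[5,50,95]).round(1),q[:,2].max().round())
E
```

```text
[451.3 109.5  44. ]
[484.5  16.7  44. ]
[607.8 171.4  60. ]
[644.2  77.   60. ]
[467.9040968   63.09600979  44.        ] [625.95689356 124.19508844  60.        ] 169.45142069310978 21.135198504920012
98.51215662668498 19.695543999836268
101.1901582399266 21.09015564474685
top 50 26 [-72.6 -57.9 -56.9] 61.0
top 62 15 [-57.3 -56.8 -56.1] 74.0
top 74 1 [-55.9 -55.9 -55.9] 80.0
top 86 2 [-55. -55. -55.] 95.0
top 98 1 [-53.5 -53.5 -53.5] 104.0
top 110 2 [-53.8 -53.3 -52.8] 118.0
top 122 50 [-62.6 -60.6 -56.5] 134.0
top 134 59 [-59.7 -55.9 -51.8] 146.0
top 146 63 [-53.5 -50.7 -47.1] 158.0
top 158 20 [-50.4 -48.9 -46.7] 162.0
scene 50 5 [-53.5 -53.3 -52.4] 62.0
scene 62 13 [-53.5 -52.9 -52.3] 73.0
scene 74 12 [-53.  -51.3 -51. ] 85.0
scene 86 10 [-50.8 -50.4 -49.8] 97.0
scene 98 13 [-50.6 -49.9 -48.8] 109.0
scene 110 16 [-58.1 -49.  -48.2] 122.0
scene 122 27 [-63.7 -59.  -47.6] 133.0
scene 134 25 [-58.7 -48.1 -46.9] 144.0
scene 146 26 [-51.7 -48.5 -48. ] 157.0
scene 158 1 [-46.8 -46.8 -46.8] 158.0
```

The grey case is near (547, 94) with yaw about 20.6°. Its lid stands at about 1.5 rad and the runner is at about 4 mm. I'm moving in behind it now.

Emit:
drive_tool --pt "0 0 -20 0 0 0" --pt "22 -27 0 0 0 0" --pt "22 -27 0 0 0 0" --pt "22 -27 0 0 0 0" --pt "22 -27 0 0 0 0" --pt "22 -27 0 0 0 0" --pt "22 -27 0 0 0 0" --pt "22 -27 0 0 0 0" --pt "22 -27 0 0 0 0" --pt "22 -27 0 0 0 0" --hand 0 --newtons 30

```text
clock: 0.93
position: [306.3, -300.4, 223.0]
ee_rot: [-3.103, -0.49, 0.0]
wrist_force: [1.3, 0.2, 0.0]
width: -0.2
```

Emit:
drive_tool --pt "22 -27 0 0 0 -2.7" --pt "22 -27 0 0 0 0" --pt "22 -27 0 0 0 0" --pt "22 -27 0 0 0 0" --pt "22 -27 0 0 0 0" --pt "22 -27 0 0 0 0" --pt "22 -27 0 0 0 0" --pt "22 -27 0 0 0 0" --pt "0 0 0 0 0 0"

```text
clock: 1.68
position: [396.9, -33.2, 223.2]
ee_rot: [-3.086, -0.573, -0.001]
wrist_force: [-0.6, 1.4, -0.4]
width: 0.4
```

```bash
cat >> h.py <<'E'
from scipy.spatial.transform import Rotation as Ro
O=np.array([547.,94,0]);YAW=20.6
def wcal(s):
    c=get_calibration("wrist");T=np.eye(4);T[:3,:3]=Ro.from_rotvec(s["ee_rot"]).as_matrix();T[:3,3]=s["position"]
    M=np.linalg.inv(T@c["T_tool_cam"]);return {"intrinsics":c["intrinsics"],"R":M[:3,:3],"t":M[:3,3]}
def case(P): return (np.asarray(P)-O)@Ro.from_euler("z",YAW,degrees=True).as_matrix()
def st():
    s=get_state();R=Ro.from_rotvec(s["ee_rot"]).as_matrix()
    Rc=Ro.from_euler("z",YAW,degrees=True).as_matrix()
    print("t",round(s["clock"],2),"case",case(s["position"]).round(1),"toolx yaw",np.degrees(np.arctan2(R[1,0],R[0,0])).round(2),"z",R[:,2].round(3),"F case",(s["wrist_force"]@Rc).round(2),"w",round(s["width"],1));return s
E
python3 - <<'E'
from h import *
s=st();p,d=read_camera("wrist");c=wcal(s);np.savez("w1.npz",p=p,d=d,**c);cv2.imwrite("pics/w1.png",p[:,:,::-1])
E
```

```text
t 1.68 case [-185.3  -66.3  223.2] toolx yaw 21.04 z [ 0.     0.003 -1.   ] F case [-0.04  1.54 -0.38] w 0.4
```

View pics/w1.png

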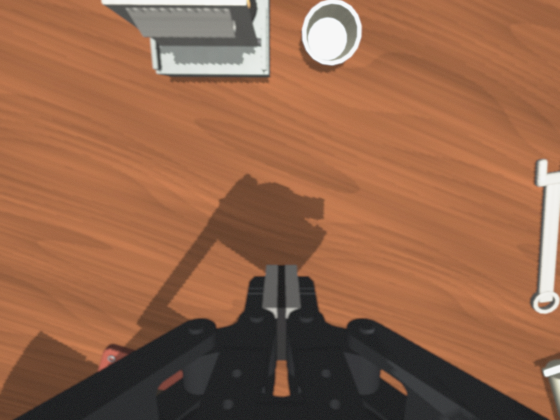

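Run:
```python
from h import *
z=np.load("w1.npz");c={k:z[k] for k in("intrinsics","R","t")}
for u,v,h in((157,75,44),(270,73,44),(106,4,156),(249,6,156)): print(case(ray("wrist",u,v,h,c)).round(1))
W=cloud("wrist",z["d"],c);
for u,v in((180,70),(250,70),(120,3),(200,3),(140,11),(225,11),(160,35),(220,35),(180,25),(265,275),(296,275)): print(u,v,case(W[v,u]).round(1))
s=get_state();cc=c["R"]@s["position"]+c["t"];print("tcp px",(c["intrinsics"]@cc/cc[2]).round())
```

```text
[-85.5  50.1  44. ]
[-83.1 -54.6  44. ]
[-53.8  39.2 156. ]
[-54.3 -45.8 156. ]
180 70 [-81.   28.8  42.4]
250 70 [-80.5 -36.1  42.7]
120 3 [-52.6  31.8 153.7]
200 3 [-52.4 -16.3 154. ]
140 11 [-55.1  23.1 145.8]
225 11 [-54.6 -29.8 144.9]
160 35 [-64.8  19.2 122.6]
220 35 [-64.6 -22.6 123.4]
180 25 [-60.7   1.7 134.8]
265 275 [-314.7  -46.3   -1.7]
296 275 [-175.6  -72.   264. ]
tcp px [286. 258.   1.]
```

Emit:
drive_tool --pt "30 -21 0 0 0 0" --pt "30 -21 0 0 0 0" --pt "28 -22 0 0 0 0" --pt "0 0 25 0 0 0" --pt "0 0 25 0 0 0" --pt "0 0 25 0 0 0" --pt "0 0 25 0 0 0" --pt "0 0 8 0 0 0" --pt "0 0 0 0 0 0" --pt "0 0 0 0 0 0"

```text
clock: 2.57
position: [456.0, 51.5, 115.8]
ee_rot: [3.091, 0.562, -0.001]
wrist_force: [1.0, 0.4, -0.2]
width: 0.1
```

```bash
sed -i 's/^O=.*/O=np.array([547.9,91.7,0]);YAW=21.0/' h.py
python3 - <<'E'
from h import *
s=st();p,d=read_camera("wrist");c=wcal(s);np.savez("w2.npz",p=p,d=d,**c);cv2.imwrite("pics/w2.png",p[:,:,::-1])
W=cloud("wrist",d,c);C=case(W)
for v in range(40,300,20): print(v,C[v,270].round(1),C[v,290].round(1))
E
```

```text
t 2.57 case [-100.2   -4.6  115.8] toolx yaw 20.61 z [-0. -0. -1.] F case [ 1.07 -0.   -0.18] w 0.1
40 [19.5  2.9  2.6] [ 19.4 -11.7   2.4]
60 [6.  3.1 3.2] [  6.1 -11.7   1.2]
80 [-7.8  3.4  2.9] [ -8.5 -11.4  14.5]
100 [-22.1   3.6   3.2] [-22.3 -11.4  13.1]
120 [-36.9   3.8   3.5] [-36.9 -11.7   4.2]
140 [-48.    2.9  43. ] [-48.2 -10.7  42.6]
160 [-49.3   0.6 120.5] [-49.3  -8.8 120.7]
180 [-51.3  -0.4 155.2] [-51.2  -7.9 155.7]
200 [-102.5    5.1   -1.1] [-102.9  -11.9   -2.1]
220 [-120.3    5.4   -0.9] [-120.7  -11.8   -1.7]
240 [-139.     5.7   -1.2] [-139.5  -11.9   -2.1]
260 [-158.4    6.1   -1.5] [-158.4  -11.8   -1.1]
280 [-91.5   0.2 158.8] [-90.4  -7.8 161. ]
```

View pics/w2.png

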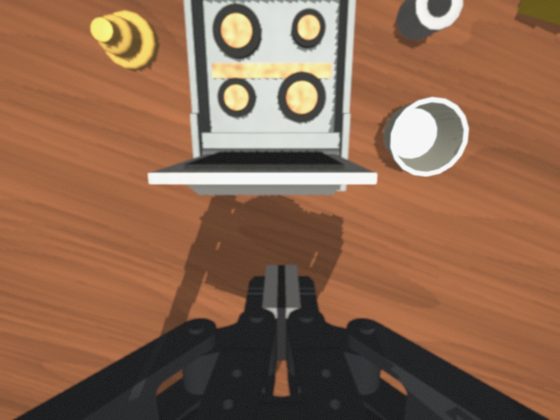

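Emit:
drive_tool --pt "7 -3 0 0 0 0" --pt "7 -3 0 0 0 0" --pt "5 0 0 0 0 0" --pt "4 0 0 0 0 0" --pt "4 0 0 0 0 0" --pt "4 0 0 0 0 0" --pt "4 0 0 0 0 0" --pt "4 0 0 0 0 0" --pt "4 0 0 0 0 0" --pt "0 0 0 0 0 0"

```text
clock: 3.45
position: [494.7, 73.4, 115.4]
ee_rot: [3.091, 0.564, 0.0]
wrist_force: [0.5, 0.3, 0.1]
width: -0.3
```

```bash
cat >> h.py <<'E'
def look(tag):
    s=st();p,d=read_camera("wrist");c=wcal(s);np.savez(tag+".npz",p=p,d=d,**c);cv2.imwrite(f"pics/{tag}.png",p[:,:,::-1])
    C=case(cloud("wrist",d,c))
    for u in (200,245,340): # lid profile along columns beside the fingers
        q=C[::12,u];q=q[(q[:,2]>30)&(q[:,2]<165)];print(u,[tuple(int(round(a)) for a in r) for r in q])
E
python3 -c "from h import *;look('w3')"
```

```text
t 3.45 case [-56.3   2.  115.4] toolx yaw 20.68 z [ 0.  0. -1.] F case [0.59 0.07 0.05] w -0.3
200 [(76, 48, 57), (70, 48, 56), (64, 49, 57), (60, 52, 43), (53, 53, 42), (46, 53, 42), (39, 54, 42), (-45, 43, 123), (-41, 37, 145), (-43, 36, 153)]
245 [(76, 22, 57), (70, 22, 55), (64, 23, 57), (60, 24, 43), (53, 24, 43), (-49, 28, 43), (-52, 26, 62), (-46, 22, 103), (-41, 19, 131), (-41, 18, 145), (-42, 17, 155)]
340 [(76, -32, 55), (70, -33, 56), (63, -33, 57), (59, -35, 42), (53, -35, 43), (-50, -40, 42), (-56, -39, 50), (-46, -30, 102), (-42, -26, 131), (-42, -23, 144), (-43, -22, 155)]
```

Run:
```python
from h import *
z=np.load("w3.npz");c={k:z[k] for k in("intrinsics","R","t")}
C=case(cloud("wrist",z["d"],c))
for v in range(196,330,8): print(v,C[v,272].round(1),C[v,288].round(1))
```

```text
196 [-43.5   8.7  42.1] [-43.2  -2.7  43.6]
204 [-49.3   8.8  42.7] [-49.5  -2.7  42.3]
212 [-54.1   8.7  46.4] [-53.9  -2.6  47.4]
220 [-49.5   7.9  77.8] [-49.6  -2.   77.7]
228 [-45.9   7.3 102.1] [-45.9  -1.6 102.3]
236 [-43.    6.8 121.8] [-42.7  -1.2 122.7]
244 [-40.    6.3 139.3] [-40.7  -0.9 137.6]
252 [-41.7   6.2 144.2] [-41.3  -0.7 145.1]
260 [-41.3   6.  153.2] [-41.1  -0.6 153.7]
268 [-47.1   6.2 148.9] [-47.   -0.6 149.1]
276 [-46.9   6.  156.4] [-46.8  -0.5 156.7]
284 [-46.3   5.8 164. ] [-46.9  -0.4 163.1]
292 [-47.    5.7 168.9] [-47.   -0.3 168.8]
300 [-46.9   5.6 174.5] [-4.680e+01 -1.000e-01  1.747e+02]
308 [-46.8   5.5 179.8] [-4.710e+01 -1.000e-01  1.795e+02]
316 [-45.3   5.3 186.7] [-4.570e+01  1.000e-01  1.861e+02]
324 [-45.7   5.2 190.4] [-4.720e+01  1.000e-01  1.884e+02]
```

View pics/w3.png

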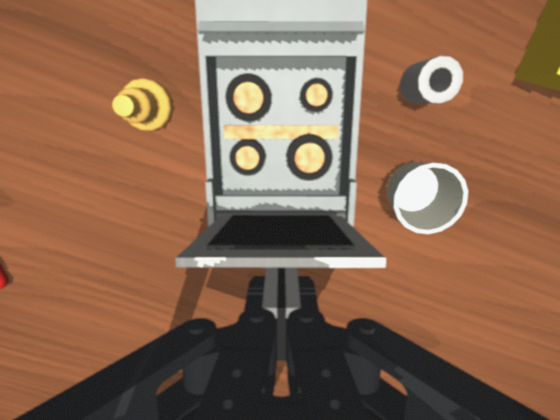

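Emit:
drive_tool --pt "4 0 0 0 0 0" --pt "4 0 0 0 0 0" --pt "4 0 1 0 0 0" --pt "4 0 1 0 0 0" --pt "4 0 1 0 0 0" --pt "0 0 0 0 0 0"

```text
clock: 4.0
position: [513.4, 80.5, 112.2]
ee_rot: [-3.09, -0.564, -0.0]
wrist_force: [-0.1, 0.4, -0.4]
width: -0.0
```

```bash
python3 -c "from h import *;look('w4')"
```

```text
t 4.0 case [-36.3   1.9 112.2] toolx yaw 20.69 z [ 0.  0. -1.] F case [ 0.08  0.35 -0.4 ] w -0.0
200 [(83, 48, 58), (77, 49, 56), (71, 49, 56), (64, 49, 57), (59, 53, 43), (52, 54, 42), (-21, 37, 142)]
245 [(83, 22, 58), (77, 22, 57), (71, 23, 56), (64, 23, 56), (59, 24, 43), (51, 25, 43), (-46, 28, 43), (-54, 28, 47), (-22, 18, 141), (-28, 18, 140), (-43, 21, 123)]
340 [(83, -32, 58), (77, -33, 57), (70, -33, 55), (64, -33, 56), (58, -36, 43), (51, -36, 43), (-47, -40, 42), (-54, -40, 47), (-22, -23, 142), (-28, -24, 140), (-43, -27, 123)]
```

Run:
```python
from h import *
p,d=read_camera("scene")
C=case(cloud("scene",d))
a=cv2.imread("pics/w4.png")
cv2.imwrite("pics/s4.png",np.hstack([cv2.resize(p[130:230,240:340,::-1],(420,420),interpolation=cv2.INTER_CUBIC),a[:,100:470]]))
```

```text
(no output)
```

View pics/s4.png

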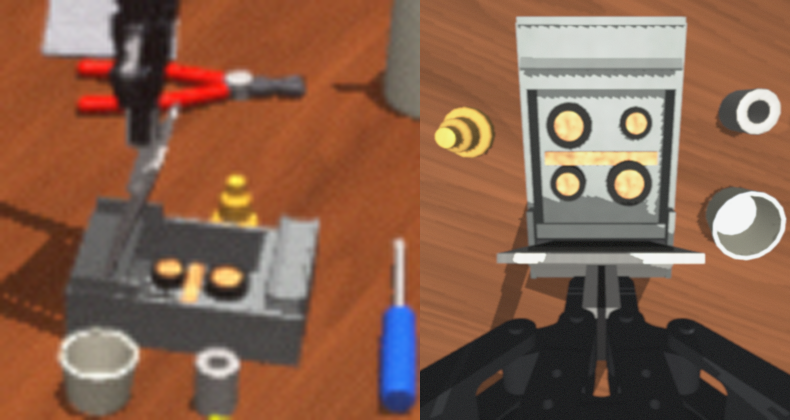

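Run:
```python
from h import *
z=np.load("w4.npz");c={k:z[k] for k in("intrinsics","R","t")}
C=case(cloud("wrist",z["d"],c))
for v in range(230,300,3): print(v,C[v,150].round(0),C[v,220].round(0),C[v,272].round(0),C[v,330].round(0))
p,d=read_camera("scene");S=case(cloud("scene",d))
m=(S[...,2]>60)&(S[...,2]<165)&(np.abs(S[...,1])<44)&(S[...,0]>-80)&(S[...,0]<20)
Q=S[m]
for h in range(60,160,8):
    q=Q[(Q[:,2]>=h)&(Q[:,2]<h+8)]
    if len(q): print(h,len(q),np.percentile(q[:,0],[10,50,90]).round(0),np.percentile(q[:,1],[10,90]).round(0))
```

```text
230 [-64. 115.  -1.] [-48.  47.  43.] [-48.   9.  43.] [-48. -33.  43.]
233 [-67. 115.  -2.] [-50.  47.  43.] [-50.   9.  42.] [-51. -33.  43.]
236 [-69. 116.  -2.] [-52.  47.  43.] [-53.   9.  42.] [-53. -33.  42.]
239 [-72. 116.  -2.] [-53.  46.  46.] [-54.   9.  46.] [-54. -33.  46.]
242 [-74. 116.  -1.] [-55.  46.  48.] [-39.   8.  86.] [-40. -27.  84.]
245 [-77. 117.  -1.] [-27.  33. 121.] [-27.   7. 120.] [-27. -22. 121.]
248 [-81. 117.  -2.] [-22.  30. 135.] [-22.   6. 137.] [-22. -20. 136.]
251 [-83. 117.  -0.] [-23.  30. 136.] [-24.   6. 135.] [-23. -20. 136.]
254 [-86. 118.  -1.] [-19.  28. 148.] [-20.   6. 148.] [-20. -18. 148.]
257 [-89. 118.  -2.] [-20.  28. 149.] [-20.   6. 149.] [-21. -18. 149.]
260 [-92. 119.  -2.] [-22.  28. 148.] [-22.   6. 149.] [-22. -18. 149.]
263 [-95. 119.  -2.] [-26.  29. 142.] [-27.   6. 142.] [-27. -19. 141.]
266 [-98. 119.  -1.] [-30.  30. 138.] [-27.   6. 143.] [-30. -20. 139.]
269 [-101.  119.   -1.] [-34.  31. 133.] [-27.   6. 147.] [-33. -20. 134.]
272 [-103.  120.   -1.] [-37.  32. 129.] [-27.   6. 150.] [-37. -21. 130.]
275 [-107.  12
[... 465 characters left out ...]

293 [-125.  123.   -2.] [-126.   59.   -2.] [-27.   6. 167.] [-126.  -42.   -1.]
296 [-128.  123.   -2.] [-128.   59.   -1.] [-26.   6. 169.] [-129.  -42.   -2.]
299 [-131.  123.   -1.] [-131.   59.   -1.] [-27.   6. 171.] [-132.  -42.   -0.]
60 7 [-55. -54. -51.] [-40.  29.]
68 10 [-52. -51. -47.] [-42.  21.]
76 8 [-49. -47. -45.] [-41.   7.]
84 7 [-45. -44. -42.] [-39. -10.]
92 8 [-42. -40. -37.] [-41. -25.]
100 5 [-39. -37. -35.] [-41. -20.]
108 4 [-35. -34. -31.] [-41. -32.]
116 18 [-42. -35. -30.] [-41. -11.]
124 20 [-40. -37. -28.] [-41.   3.]
132 20 [-35. -31. -23.] [-38.   4.]
140 36 [-42. -26. -21.] [-39.  17.]
148 35 [-40. -22. -19.] [-21.  23.]
156 20 [-47. -35. -27.] [-14.  -3.]
```

Run:
```python
from h import *
for t in("w1","w2"):
    z=np.load(t+".npz");c={k:z[k] for k in("intrinsics","R","t")}
    C=case(cloud("wrist",z["d"],c))
    for v in range(252,290,3): print(t,v,C[v,268].round(0),C[v,275].round(0),C[v,281].round(0),C[v,292].round(0))
```

```text
w1 252 [-283.  -46.   -1.] [-284.  -54.   -2.] [-283.  -62.   -1.] [-283.  -75.   -1.]
w1 255 [-288.  -46.   -2.] [-288.  -54.   -1.] [-287.  -62.   -1.] [-288.  -75.   -2.]
w1 258 [-291.  -46.    0.] [-292.  -54.   -1.] [-291.  -62.   -1.] [-291.  -75.   -1.]
w1 261 [-295.  -46.   -1.] [-296.  -54.   -2.] [-295.  -62.   -1.] [-296.  -75.   -2.]
w1 264 [-300.  -46.   -2.] [-299.  -54.   -0.] [-299.  -62.   -1.] [-300.  -75.   -1.]
w1 267 [-176.  -57.  256.] [-176.  -60.  256.] [-176.  -62.  257.] [-176.  -67.  256.]
w1 270 [-177.  -57.  258.] [-176.  -60.  259.] [-176.  -62.  259.] [-176.  -67.  259.]
w1 273 [-177.  -57.  261.] [-176.  -60.  262.] [-176.  -62.  263.] [-176.  -67.  262.]
w1 276 [-176.  -57.  264.] [-176.  -60.  265.] [-177.  -62.  264.] [-176.  -67.  264.]
w1 279 [-177.  -57.  266.] [-176.  -60.  267.] [-176.  -62.  267.] [-177.  -67.  266.]
w1 282 [-176.  -57.  269.] [-176.  -60.  269.] [-177.  -62.  269.] [-176.  -67.  269.]
w1 285 [-176.  -57.  273.] [-176.  -60.  272.] [-177.  -62.  271.] [-177.  -66.  271.]
w1 288 [-177.  -57.  273.] [-176.  -60.  274.] [-177.  -
[... 365 characters left out ...]
  -14.   -1.]
w2 264 [-162.    8.   -1.] [-162.    2.   -1.] [-162.   -4.   -1.] [-162.  -14.   -1.]
w2 267 [-91.   1. 148.] [-91.  -2. 148.] [-91.  -4. 148.] [-91.  -9. 148.]
w2 270 [-91.   1. 150.] [-91.  -2. 150.] [-91.  -4. 151.] [-91.  -9. 151.]
w2 273 [-90.   1. 155.] [-90.  -2. 155.] [-91.  -4. 155.] [-91.  -9. 153.]
w2 276 [-91.   1. 157.] [-91.  -2. 157.] [-91.  -4. 157.] [-91.  -9. 157.]
w2 279 [-91.   1. 159.] [-91.  -2. 160.] [-91.  -4. 160.] [-91.  -9. 159.]
w2 282 [-91.   1. 161.] [-91.  -2. 162.] [-91.  -4. 162.] [-91.  -9. 162.]
w2 285 [-91.   1. 164.] [-90.  -2. 165.] [-91.  -4. 164.] [-91.  -8. 164.]
w2 288 [-91.   1. 166.] [-91.  -2. 166.] [-91.  -4. 167.] [-91.  -8. 166.]
```

The camera shows the real finger ends about 31 mm behind the reported TCP, with the front face 9 mm ahead of it. That matches where the finger touches the lid now, so I'll work with tip z = TCP z + 31. I'm folding the lid over on an arc.

Emit:
drive_tool --pt "5 0 3 0 0 0" --pt "5 0 3 0 0 0" --pt "5 0 3 0 0 0" --pt "5 0 3 0 0 0" --pt "5 0 3.3 0 0 0" --pt "5 0 3.3 0 0 0" --pt "5 0 3.3 0 0 0" --pt "4 0 4.4 0 0 0" --pt "4 0 4.4 0 0 0" --pt "0 0 0 0 0 0"

```text
clock: 4.98
position: [553.1, 95.7, 80.6]
ee_rot: [-3.09, -0.564, 0.001]
wrist_force: [0.2, -0.4, 0.0]
width: -0.2
```

```bash
cat >> h.py <<'E'
def prof(tag,cols=(272,)):
    s=st();p,d=read_camera("wrist");c=wcal(s);np.savez(tag+".npz",p=p,d=d,**c);cv2.imwrite(f"pics/{tag}.png",p[:,:,::-1])
    C=case(cloud("wrist",d,c))
    for v in range(130,330,6): print(v,*[C[v,u].round(0) for u in (215,272,330)])
E
python3 -c "from h import *;prof('w5')"
```

```text
t 4.98 case [ 6.3  1.8 80.6] toolx yaw 20.69 z [-0.001  0.    -1.   ] F case [ 0.01 -0.46  0.02] w -0.2
130 [69. 37. 56.] [69.  7. 55.] [ 68. -25.  55.]
136 [66. 38. 55.] [66.  7. 56.] [ 65. -25.  56.]
142 [63. 38. 56.] [62.  7. 57.] [ 62. -24.  59.]
148 [60. 38. 59.] [ 83.   2. 250.] [ 59. -24.  59.]
154 [54. 40. 44.] [54.  7. 42.] [ 54. -27.  42.]
160 [50. 41. 42.] [51.  7. 44.] [ 50. -27.  42.]
166 [40. 49.  2.] [40.  8.  3.] [ 39. -33.   3.]
172 [36. 49.  3.] [36.  8.  3.] [ 35. -33.   3.]
178 [31. 50.  2.] [31.  9.  2.] [ 33. -31.  14.]
184 [27. 50.  2.] [27.  9.  2.] [ 29. -32.  14.]
190 [23. 50.  3.] [22.  9.  3.] [ 25. -32.  14.]
196 [19. 50.  5.] [18.  9.  4.] [ 20. -32.  13.]
202 [15. 50.  6.] [13.  9.  3.] [ 13. -34.   3.]
208 [10. 50.  8.] [9. 9. 3.] [  8. -34.   3.]
214 [ 6. 50.  9.] [4. 9. 2.] [  4. -34.   3.]
220 [ 2. 50. 10.] [1. 9. 7.] [  0. -34.   6.]
226 [-2. 50. 11.] [-4.  9.  7.] [ -4. -34.   6.]
232 [ 31.  30. 111.] [ 31.   6. 111.] [ 31. -18. 112.]
238 [ 29.  30. 114.] [ 29.   6. 113.] [ 29. -18. 113.]
244 [ 26.  30. 111.] [ 25.   6. 110.] [ 25. -19. 111.]
250 [ 22.  31. 110.] [ 22.   6. 110.] [ 22. -19. 110.]
256 [ 19.  31. 110.] [ 19.   6. 110.] [ 19. -19. 109.]
262 [ 16.  32. 108.] [ 16.   6. 108.] [ 15. -20. 107.]
268 [ 13.  32. 108.] [ 16.   6. 115.] [ 12. -20. 107.]
274 [  9.  32. 106.] [ 16.   6. 120.] [  9. -20. 107.]
280 [  5.  33. 105.] [ 16.   6. 125.] [  4. -20. 104.]
286 [  1.  33. 104.] [ 16.   6. 130.] [  1. -21. 104.]
292 [ -3.  34. 102.] [ 16.   6. 135.] [ -3. -21. 103.]
298 [-22.  40.  76.] [ 16.   5. 138.] [-22. -25.  76.]
304 [-30.  41.  70.] [ 16.   5. 143.] [-30. -26.  71.]
310 [-38.  43.  63.] [ 15.   5. 146.] [-38. -27.  64.]
316 [-47.  45.  57.] [ 17.   5. 151.] [-47. -29.  57.]
322 [-57.  47.  48.] [ 17.   5. 154.] [-56. -30.  51.]
328 [ 17.  23. 157.] [ 16.   5. 157.] [ 12. -14. 151.]
```

Emit:
drive_tool --pt "4.6 0 7 0 0 0" --pt "4.6 0 7 0 0 0" --pt "3.7 0 7.8 0 0 0" --pt "3.7 0 7.8 0 0 0" --pt "2.2 0 7 0 0 0" --pt "2 0 7 0 0 0" --pt "0 0 0 0 0 0"

```text
clock: 5.62
position: [571.4, 102.8, 36.0]
ee_rot: [-3.09, -0.564, 0.005]
wrist_force: [0.8, 1.8, 0.2]
width: 0.0
```

```bash
python3 -c "from h import *;prof('w6')"
```

```text
t 5.62 case [25.9  1.9 36. ] toolx yaw 20.69 z [-0.003 -0.    -1.   ] F case [1.42 1.34 0.21] w 0.0
130 [87. 40. -1.] [87.  7. -2.] [ 87. -26.  -1.]
136 [87. 35. 29.] [87.  6. 27.] [ 86. -22.  28.]
142 [87. 30. 55.] [87.  6. 54.] [ 86. -19.  53.]
148 [85. 29. 58.] [85.  6. 59.] [ 84. -18.  58.]
154 [82. 30. 57.] [82.  6. 56.] [ 82. -19.  56.]
160 [79. 30. 56.] [79.  6. 55.] [ 79. -19.  57.]
166 [77. 30. 56.] [77.  6. 56.] [ 76. -19.  56.]
172 [74. 30. 56.] [74.  6. 55.] [ 74. -19.  55.]
178 [72. 30. 56.] [72.  6. 56.] [ 71. -19.  56.]
184 [69. 31. 56.] [68.  6. 55.] [ 69. -19.  57.]
190 [66. 31. 56.] [66.  6. 57.] [ 66. -19.  57.]
196 [64. 31. 57.] [64.  6. 56.] [ 64. -19.  57.]
202 [61. 31. 58.] [61.  6. 58.] [ 61. -19.  57.]
208 [54. 34. 42.] [54.  7. 42.] [ 58. -19.  57.]
214 [51. 34. 43.] [51.  7. 42.] [ 51. -22.  43.]
220 [52. 32. 54.] [52.  6. 55.] [ 51. -20.  54.]
226 [49. 32. 54.] [49.  6. 55.] [ 48. -20.  53.]
232 [46. 33. 53.] [46.  6. 54.] [ 46. -20.  56.]
238 [44. 32. 56.] [43.  6. 54.] [ 43. -20.  55.]
244 [40. 33. 55.] [41.  6. 56.] [ 40. -20.  55.]
250 [38. 33. 56.] [38.  6. 57.] [ 38. -20.  57.]
256 [36. 32. 58.] [35.  6. 57.] [ 35. -20.  57.]
262 [33. 33. 58.] [33.  6. 59.] [ 33. -20.  58.]
268 [30. 33. 59.] [35.  6. 70.] [ 30. -20.  60.]
274 [27. 33. 60.] [35.  6. 75.] [ 27. -20.  60.]
280 [25. 33. 61.] [36.  6. 81.] [ 25. -20.  61.]
286 [22. 33. 62.] [35.  6. 85.] [ 22. -20.  62.]
292 [20. 33. 63.] [36.  6. 90.] [ 20. -20.  63.]
298 [10. 35. 52.] [35.  6. 94.] [ 10. -22.  52.]
304 [ 6. 36. 52.] [36.  5. 98.] [  6. -22.  52.]
310 [ 3. 36. 51.] [ 34.   5. 100.] [  3. -22.  52.]
316 [-1. 36. 51.] [ 37.   5. 107.] [ -0. -22.  52.]
322 [-4. 36. 52.] [ 36.   5. 109.] [ -5. -23.  50.]
328 [ 37.  22. 113.] [ 36.   5. 112.] [ 31. -14. 105.]
```

Emit:
drive_tool --pt "-3 0 -2 0 0 0" --pt "-5 0 0 0 0 0" --pt "-5 0 0 0 0 0" --pt "-5 0 0 0 0 0" --pt "-5 0 0 0 0 0" --pt "-5 0 0 0 0 0" --pt "-2 0 0 0 0 0" --pt "0 0 0 0 0 0" --pt "0 0 0 0 0 0"

```text
clock: 6.42
position: [543.8, 92.0, 40.0]
ee_rot: [-3.091, -0.564, 0.001]
wrist_force: [-1.4, -1.1, 0.9]
width: 0.2
```

```bash
python3 -c "from h import *;prof('w7')"
```

```text
t 6.42 case [-3.7  1.8 40. ] toolx yaw 20.67 z [-0.001 -0.    -1.   ] F case [-1.68 -0.55  0.94] w 0.2
130 [62. 30. 57.] [62.  6. 57.] [ 62. -19.  59.]
136 [60. 29. 59.] [60.  6. 60.] [ 60. -19.  60.]
142 [55. 33. 42.] [55.  6. 43.] [ 55. -21.  43.]
148 [53. 33. 43.] [52.  6. 41.] [ 52. -21.  42.]
154 [50. 33. 42.] [50.  6. 44.] [ 50. -21.  43.]
160 [41. 41.  2.] [40.  7.  1.] [ 40. -27.   3.]
166 [37. 41.  3.] [37.  7.  2.] [ 37. -27.   3.]
172 [48. 27. 79.] [48.  5. 79.] [ 48. -17.  78.]
178 [46. 26. 81.] [46.  5. 81.] [ 46. -17.  80.]
184 [44. 27. 79.] [44.  5. 79.] [ 43. -17.  79.]
190 [41. 27. 78.] [41.  5. 79.] [ 41. -17.  78.]
196 [39. 27. 80.] [39.  5. 79.] [ 39. -17.  79.]
202 [37. 27. 79.] [36.  5. 79.] [ 36. -17.  79.]
208 [34. 28. 79.] [34.  5. 79.] [ 34. -17.  79.]
214 [32. 28. 80.] [31.  5. 79.] [ 32. -17.  79.]
220 [30. 28. 80.] [29.  6. 79.] [ 29. -17.  80.]
226 [27. 28. 80.] [27.  6. 80.] [ 27. -17.  80.]
232 [25. 28. 81.] [25.  6. 80.] [ 24. -17.  79.]
238 [22. 28. 79.] [22.  6. 80.] [ 22. -17.  81.]
244 [20. 28. 81.] [19.  6. 79.] [ 19. -17.  80.]
250 [17. 28. 80.] [17.  6. 80.] [ 17. -18.  80.]
256 [15. 29. 80.] [15.  6. 81.] [ 15. -17.  82.]
262 [12. 29. 80.] [11.  6. 80.] [ 11. -18.  80.]
268 [ 3. 32. 67.] [ 6.  6. 75.] [  2. -20.  66.]
274 [-1. 32. 66.] [ 6.  6. 79.] [ -1. -20.  66.]
280 [-5. 33. 64.] [ 6.  6. 85.] [ -6. -21.  64.]
286 [-9. 33. 63.] [ 6.  6. 90.] [ -8. -21.  64.]
292 [-13.  34.  62.] [ 6.  5. 93.] [-13. -21.  62.]
298 [-16.  34.  61.] [ 6.  5. 98.] [-17. -21.  61.]
304 [-20.  34.  61.] [  6.   5. 102.] [-21. -22.  60.]
310 [-25.  35.  59.] [  5.   5. 105.] [-25. -22.  59.]
316 [-29.  36.  57.] [  7.   5. 111.] [-29. -22.  57.]
322 [-33.  36.  57.] [  7.   5. 114.] [-34. -23.  56.]
328 [  7.  22. 117.] [  7.   5. 117.] [  2. -14. 110.]
```

Emit:
drive_tool --pt "0.5 0 3 0 0 0" --pt "0.5 0 3 0 0 0" --pt "0.5 0 3 0 0 0" --pt "0.5 0 3 0 0 0" --pt "0.5 0 3 0 0 0" --pt "0.5 0 3 0 0 0" --pt "0 0 1 0 0 0" --pt "0 0 0 0 0 0"

```text
clock: 7.13
position: [547.7, 93.3, 21.5]
ee_rot: [3.09, 0.564, 0.001]
wrist_force: [0.2, 1.0, 5.4]
width: -0.3
```

```bash
python3 -c "from h import *;prof('w8')" | awk 'NR%2'
```

```text
t 7.13 case [ 0.4  1.6 21.5] toolx yaw 20.68 z [ 0.001  0.    -1.   ] F case [0.55 0.85 5.42] w -0.3
136 [65. 27. 56.] [65.  5. 56.] [ 65. -17.  56.]
148 [61. 26. 59.] [61.  5. 58.] [ 61. -17.  59.]
160 [54. 30. 43.] [54.  5. 42.] [ 54. -19.  43.]
172 [50. 29. 48.] [50.  5. 49.] [ 50. -18.  48.]
184 [45. 29. 49.] [45.  5. 49.] [ 45. -19.  48.]
196 [41. 29. 52.] [40.  5. 50.] [ 40. -19.  50.]
208 [36. 29. 52.] [36.  5. 53.] [ 36. -18.  53.]
220 [31. 29. 55.] [31.  6. 54.] [ 31. -18.  55.]
232 [27. 29. 57.] [27.  5. 57.] [ 26. -18.  56.]
244 [22. 29. 58.] [22.  6. 58.] [ 22. -18.  58.]
256 [12. 31. 49.] [13.  6. 49.] [ 12. -20.  48.]
268 [ 7. 31. 49.] [10.  6. 56.] [  6. -20.  49.]
280 [ 0. 32. 48.] [10.  6. 66.] [ -0. -20.  48.]
292 [-5. 32. 49.] [ 9.  5. 75.] [ -6. -20.  49.]
304 [-12.  33.  49.] [10.  5. 83.] [-12. -21.  49.]
316 [-18.  33.  49.] [11.  5. 93.] [-19. -21.  48.]
328 [11. 22. 99.] [11.  5. 99.] [  6. -14.  91.]
```

Emit:
drive_tool --pt "3 0 0.4 0 0 0" --pt "3 0 0 0 0 0" --pt "3 0 0 0 0 0" --pt "3 0 0 0 0 0" --pt "3 0 0 0 0 0" --pt "3 0 0 0 0 0" --pt "3 0 0 0 0 0" --pt "0 0 0 0 0 0"

```text
clock: 7.85
position: [566.5, 100.5, 21.1]
ee_rot: [3.09, 0.564, -0.002]
wrist_force: [-2.1, -0.5, 8.4]
width: -0.2
```

```bash
python3 -c "from h import *;prof('w9')" | awk 'NR%2'
```

```text
t 7.85 case [20.5  1.5 21.1] toolx yaw 20.69 z [-0.001 -0.001 -1.   ] F case [-2.09  0.3   8.44] w -0.2
136 [86. 26. 59.] [86.  5. 58.] [ 85. -16.  59.]
148 [81. 27. 55.] [81.  5. 56.] [ 81. -17.  56.]
160 [76. 27. 56.] [76.  5. 55.] [ 76. -17.  56.]
172 [72. 27. 57.] [72.  5. 56.] [ 71. -17.  56.]
184 [67. 27. 56.] [67.  5. 56.] [ 67. -18.  56.]
196 [63. 28. 57.] [62.  5. 57.] [ 62. -18.  57.]
208 [56. 29. 52.] [56.  5. 52.] [ 56. -19.  52.]
220 [51. 29. 54.] [51.  5. 54.] [ 52. -18.  55.]
232 [47. 29. 55.] [47.  5. 57.] [ 47. -18.  56.]
244 [43. 29. 58.] [43.  5. 59.] [ 42. -18.  58.]
256 [33. 31. 49.] [33.  6. 48.] [ 33. -20.  49.]
268 [26. 32. 48.] [30.  6. 55.] [ 27. -20.  49.]
280 [21. 32. 49.] [30.  5. 66.] [ 20. -20.  47.]
292 [15. 32. 49.] [30.  5. 75.] [ 14. -21.  48.]
304 [ 8. 33. 48.] [30.  5. 83.] [  8. -21.  48.]
316 [ 2. 33. 48.] [31.  5. 92.] [  2. -21.  48.]
328 [32. 22. 99.] [31.  5. 98.] [ 26. -14.  92.]
```

Emit:
drive_tool --pt "2 0 0 0 0 0" --pt "2 0 0 0 0 0" --pt "2 0 0 0 0 0" --pt "2 0 0 0 0 0" --pt "0 0 0 0 0 0"

```text
clock: 8.32
position: [573.1, 102.9, 20.9]
ee_rot: [3.09, 0.564, -0.005]
wrist_force: [-5.8, -2.5, 9.5]
width: 0.0
```

Emit:
drive_tool --pt "2 0 0 0 0 0" --pt "2 0 0 0 0 0" --pt "0 0 0 0 0 0"

```text
clock: 8.57
position: [576.7, 104.4, 20.8]
ee_rot: [3.09, 0.564, -0.005]
wrist_force: [-4.6, -2.4, 8.8]
width: -0.1
```

Emit:
drive_tool --pt "1.5 0 0 0 0 0" --pt "1.5 0 0 0 0 0" --pt "0 0 0 0 0 0"

```text
clock: 8.82
position: [578.5, 105.1, 20.5]
ee_rot: [3.09, 0.564, -0.009]
wrist_force: [-6.9, -2.7, 10.1]
width: 0.2
```

```bash
python3 -c "from h import *;prof('w10')" | awk 'NR%2'
```

```text
t 8.82 case [33.4  1.6 20.5] toolx yaw 20.7 z [-0.006 -0.002 -1.   ] F case [-7.41 -0.05 10.08] w 0.2
136 [93. 37. -1.] [93.  6. -2.] [ 93. -24.  -1.]
148 [87. 37. -0.] [87.  6. -0.] [ 86. -25.  -0.]
160 [87. 30. 39.] [87.  6. 39.] [ 86. -20.  37.]
172 [85. 27. 58.] [85.  5. 59.] [ 85. -17.  58.]
184 [80. 27. 57.] [80.  5. 55.] [ 80. -17.  56.]
196 [75. 28. 56.] [75.  5. 56.] [ 75. -18.  56.]
208 [70. 28. 55.] [70.  5. 55.] [ 70. -18.  56.]
220 [66. 28. 57.] [65.  5. 57.] [ 65. -18.  55.]
232 [61. 28. 58.] [61.  5. 59.] [ 61. -18.  58.]
244 [54. 29. 54.] [54.  6. 55.] [ 54. -19.  54.]
256 [50. 29. 56.] [49.  6. 56.] [ 50. -18.  57.]
268 [44. 30. 57.] [45.  6. 58.] [ 45. -18.  58.]
280 [34. 32. 48.] [43.  6. 65.] [ 34. -20.  48.]
292 [28. 32. 48.] [43.  5. 74.] [ 27. -20.  48.]
304 [22. 33. 48.] [43.  5. 82.] [ 21. -21.  48.]
316 [15. 33. 48.] [44.  5. 91.] [ 16. -21.  49.]
328 [44. 22. 97.] [44.  5. 97.] [ 39. -14.  91.]
```

Emit:
drive_tool --pt "1.5 0 0 0 0 0" --pt "1.5 0 0 0 0 0" --pt "0 0 0 0 0 0"

```text
clock: 9.12
position: [578.5, 105.2, 19.7]
ee_rot: [3.089, 0.565, -0.019]
wrist_force: [-15.3, -7.0, 14.5]
width: 0.2
```

Emit:
drive_tool --pt "1.5 0 0 0 0 0" --pt "1.5 0 0 0 0 0" --pt "0 0 0 0 0 0" --pt "0 0 0 0 0 0"

```text
clock: 9.45
position: [578.4, 105.4, 18.9]
ee_rot: [3.088, 0.565, -0.029]
wrist_force: [-23.6, -9.8, 19.6]
width: -0.1
```

Emit:
drive_tool --pt "-3 0 -1 0 0 0" --pt "-2 0 -2 0 0 0" --pt "-0.5 0 -3 0 0 0" --pt "-1 0 -10 0 0 0" --pt "0 0 -25 0 0 0" --pt "0 0 -30 0 0 0" --pt "0 0 -35 0 0 0" --pt "0 0 -35 0 0 0" --pt "-20 0 0 0 0 0" --pt "0 0 0 0 0 0"

```text
clock: 10.28
position: [562.0, 98.4, 165.1]
ee_rot: [3.09, 0.564, 0.007]
wrist_force: [0.3, -0.6, -0.9]
width: -0.2
```

Run:
```python
from h import *
prof('w11')
p,d=read_camera("scene");q,_=read_camera("top")
w=cv2.imread("pics/w11.png")
a=cv2.resize(p[150:250,240:340,::-1],(380,380),interpolation=cv2.INTER_CUBIC)
cv2.imwrite("pics/f11.png",np.hstack([a,w[:380,80:480]]))
```

```text
t 10.28 case [ 15.6   1.2 165.1] toolx yaw 20.69 z [ 0.004 -0.    -1.   ] F case [ 0.07 -0.71 -0.89] w -0.2
130 [68. 63. -2.] [72.  8. 55.] [ 72. -37.  56.]
136 [ 92.   2. 335.] [68.  8. 57.] [ 67. -37.  56.]
142 [57. 63. -1.] [63.  8. 58.] [ 63. -37.  57.]
148 [52. 63. -1.] [58.  8. 58.] [ 58. -37.  58.]
154 [46. 64. -2.] [54.  8. 58.] [ 53. -38.  53.]
160 [40. 64. -1.] [49.  8. 59.] [ 48. -38.  53.]
166 [34. 65. -2.] [45.  8. 61.] [ 43. -39.  52.]
172 [ 92.   2. 335.] [38.  9. 53.] [ 38. -39.  52.]
178 [23. 65. -1.] [33.  9. 52.] [ 33. -39.  52.]
184 [17. 66. -1.] [28.  9. 51.] [ 28. -39.  52.]
190 [11. 66. -1.] [23.  9. 52.] [ 23. -39.  52.]
196 [ 5. 67. -2.] [18.  9. 51.] [ 18. -39.  51.]
202 [-1. 67. -1.] [13.  9. 51.] [ 12. -40.  51.]
208 [-8. 67. -1.] [ 7.  9. 49.] [  7. -40.  52.]
214 [-14.  68.  -1.] [ 2.  9. 50.] [  1. -40.  49.]
220 [-20.  68.  -1.] [-3.  9. 50.] [ -4. -40.  50.]
226 [-27.  69.  -2.] [-10.   9.  48.] [-10. -41.  48.]
232 [-34.  69.  -2.] [-15.   9.  49.] [-15. -41.  49.]
238 [-40.  69.  -1.] [-20.   9.  50.] [-33. -46.  17.]
244 [-47.  70.  -2.] [-26.  10.  49.] [ 92.   2. 335.]
250 [-53.  70.  -1.] [-32.  10.  48.] [-32. -42.  48.]
256 [-60.  71.  -1.] [-59.  11.   2.] [-50. -46.  23.]
262 [-67.  71.  -2.] [-46.  10.  43.] [-47. -43.  43.]
268 [ 92.   2. 335.] [ 25.   6. 199.] [-52. -43.  44.]
274 [-80.  72.  -1.] [ 25.   5. 204.] [-59. -44.  42.]
280 [-88.  72.  -1.] [ 25.   5. 209.] [-65. -44.  42.]
286 [-94.  73.  -0.] [ 25.   5. 214.] [-71. -44.  43.]
292 [-103.   73.   -2.] [ 25.   5. 219.] [-77. -44.  44.]
298 [-110.   74.   -1.] [ 25.   5. 224.] [-111.  -51.   -1.]
304 [-117.   74.   -2.] [ 25.   5. 227.] [-118.  -52.   -2.]
310 [-125.   75.   -1.] [ 24.   5. 229.] [-126.  -52.   -1.]
316 [-133.   75.   -2.] [ 25.   5. 235.] [-133.  -52.   -1.]
322 [-140.   76.   -2.] [ 25.   5. 238.] [-140.  -52.   -0.]
328 [ 27.  22. 243.] [ 25.   5. 241.] [ 21. -14. 235.]
```

View pics/f11.png

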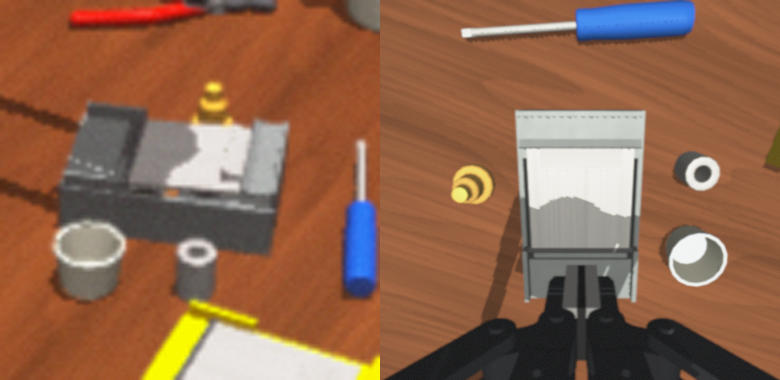

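The pictures show the lid flat with its edge under the lip and the ledge at case x ≈ 42 mm, so the runner is at about 28 mm. The arm is clear and the valve, socket, pot and screwdriver look undisturbed.

```bash
python3 -c "
from bench import *
print(sign_off(), get_state()['clock'])"
```

```text
the job is handed in; nothing more can be done
the job is handed in; nothing more can be done
```

The grey case is shut and handed in; it took about 10.5 s of robot time. I pushed the lid over from behind with closed fingertips and pressed it flat. Holding it down, I slid it along by the ledge until it met the stop.

**Last checks**
- **At the stop:** the tool stopped advancing while the push rose from about 7 N to about 25 N. The down force was 20 N or less.
- **After letting go:** the wrist view shows the lid flat, with its top face about 48–53 mm up and its free edge under the lip. The ledge is at case x ≈ 42 mm, which puts the runner at about 28 mm. Wrist force was about zero.
- **Surroundings:** the valve, socket, pot and screwdriver looked undisturbed; I did not measure their positions again. The fingers only touched the lid's outer face, never the gasket.

**What disagreed**
- **TCP position:** the real ends of the closed fingers were about 30 mm behind the reported TCP. The camera depth and the contacts both showed this, so I allowed for it.
- **Order of pushing:** because of that, the first push landed beyond the ledge, near the free edge. I folded the lid almost flat there, then slid the fingers back over the ledge. The lid sprang up to about 16° before I pressed it down again behind the ledge.
- **Hinge position:** my early estimates varied by several millimetres.

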